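# Lid on the steamer, hold the pilot dial at the third click

### The job

The steamer pot is loaded: pick up its lid by the wooden knob, set it gently and squarely on the pot so that it is fully seated, and let go of it. Then push the orange post of the spring-return pilot dial clockwise past the white and yellow marks to the third, red mark, and hold it there against the spring with the fingers; finish while still holding it at red, and leave the bowl, jar and cup alone.

Things in the scene. Friction and masses are not known exactly. Their poses are not given: they have to be found in the camera images.
- steamer: fixed round aluminium pot, 180 mm outside diameter, on a dark base 180 x 180 x 22 mm, with two loop ears (look only, reaching 112 mm from the axis) and three brown eggs inside. Origin on the counter under the pot's axis, z up. The flat rim is 100 mm above the counter; mouth 148 mm wide, wall 16 mm.
- steamer_mouth (a point): centre of the pot's mouth, at rim height (100 mm above the counter)
- lid: loose round aluminium lid, 0.2 to 0.45 kg, right way up on the counter. Origin at the centre of its underside, z up. From the origin up: tapered plug 122 to 134 mm wide to 12 mm, flange 172 mm wide from 12 to 16 mm, then the knob. Seated: plug inside the pot's mouth (7 mm play all round), flange resting on the rim, origin 88 mm above the counter.
- lid_knob (a point): where to grip the lid: on the axis of its dark wooden knob, 40 mm above the lid's origin. The knob is an upright cylinder, 28 mm wide, from 16 to 58 mm above the lid's origin.
- control_box: fixed grey box, 170 x 170 mm, 70 mm high, origin on the counter under its centre, x and y along its sides. On top the pilot dial: black disc of 38 mm radius and a black lever arm 18 mm wide (both up to 15 mm above the box) with an upright orange post. Four flat marks round it, 0.4 rad apart, clockwise from above: black (rest), white, yellow, red (third detent).
- dial_axis (a point): point on the dial's vertical axis, level with the box's top (70 mm above the counter), 10 mm to +x of the box's centre
- dial_post (a point): point on the axis of the orange post that moves with the dial: 60 mm from the dial's axis, 112 mm above the counter, where to push or grip it. The post is an upright cylinder of 16 mm diameter from 84 to 134 mm above the counter.
- red_mark (a point): centre of the red (third) mark on the box's top, 81 mm from the dial's axis, 71.5 mm above the counter. It is fixed to the box; the post is at the third detent when it lies on the line from the dial's axis to this mark.
- dial (a joint): dial angle, rad: 0 at rest, growing clockwise seen from above; detents at 0.4 (white), 0.8 (yellow), 1.2 (red), stop at 1.5. A spring always drives it back to 0: at the post it takes about 2 N to start and 6.6 N to stay at the third detent; the detents add or take up to 2 N between marks (9 N at most) and do not hold the dial by themselves.
- bowl: bystander: loose blue ceramic bowl, 104 mm wide, 55 mm high, origin under its centre
- chili_jar: bystander: loose amber jar with red cap, 68 mm wide, 100 mm high, origin under its centre
- cup: bystander: loose white cup, 70 mm wide, 75 mm high, origin under its centre

How it is judged:
On the way, in this order (a step that is already met when the one before it is completed fails the run):
1. the lid is seated on the pot and let go (horizontal distance between lid and steamer below 0.009 m and z of lid in the frame of steamer between 0.084 and 0.0915 m and angle between lid's own z axis and vertical below 0.04 rad and contact force between lid and the arm below 0.3 N and contact force between lid and the fingers below 0.3 N), for 0.2 s.
2. the dial is held at the third (red) mark by the fingers, the lid still seated (horizontal distance between lid and steamer below 0.009 m and z of lid in the frame of steamer between 0.084 and 0.0915 m and angle between lid's own z axis and vertical below 0.04 rad and value of joint dial between 1.05 and 1.35 rad and contact force between the fingers and control_box above 1 N), for 0.5 s.
At the end, for the whole second after the job is handed in: The lid lies seated and level on the pot, untouched and at rest (within 9 mm of the pot's axis, its origin 84 to 91.5 mm above the counter, tilted under 0.04 rad), and the fingers hold the dial still (under 0.1 rad/s) at the third mark, joint 1.05 to 1.35 rad, pressing with more than 1 N (all of step 2 and contact force between lid and the arm below 0.3 N and contact force between lid and the fingers below 0.3 N and velocity of joint dial between -0.1 and 0.1 rad/s and linear speed of lid below 0.03 m/s); the arm keeps its last pose, push and grip.
It fails at once if the lid is dropped or slammed on the pot (touching it at over 0.5 m/s) (contact force between lid and steamer above 1 N and linear speed of lid above 0.5 m/s).
It fails at once if the bowl, jar or cup is moved by more than 30 mm or tipped (distance of any of bowl, chili_jar, cup from where it was at the start of the episode above 0.03 m or angle between any of bowl, chili_jar, cup's own z axis and vertical above 0.3 rad).
It also fails if it takes over 64 s, if anything falls off the work surface, if the arm or the gripper's body presses on something with over 40 N, if the wrist force passes 120 N, or if a joint passes its speed limit or range.

### The arm

A 7-joint arm with a two-finger parallel gripper is mounted at the origin on the work surface. World frame = base frame: x ahead of the robot, y to its left, z up, the work surface at z = 0. Lengths are in m, angles in rad, forces in N, time in s.
With the tool pointing down it reaches from about 0.4 to 0.85 m from the base axis. Payload 6.9 kg.
Tool frame: the origin (TCP) lies midway between the tips of the shut fingers; the grasp point (between the pads) lies behind it (ctrl.pinch_z is the z of the grasp point in the tool frame, in m); z points along the fingers, y is the direction in which the jaws open and shut (so a half turn about z gives the same grasp; the last joint's range is limited). The gripper opens to 85 mm and grips with 20 to 120 N. Pads are 22 mm wide; open, the fingers measure 114 mm over their backs; the gripper's body (76 mm by 85 mm) begins 54 mm behind the grasp point. The pads swing forward as they close: fully open they stand 13 mm farther back than shut.
Start: joints at [0.105, 0.507, -0.238, 1.5, 0.126, 1.149, -0.155], TCP at [0.625, -0, 0.231] pointing down, gripper open.
Joint ranges: [-3.08, 3.08], [-0.24, 2.05], [-1.43, 1.35], [0, 2.5], [-1.52, 4.66], [0.17, 1.96], [-2.89, 2.89]. Speed limits (rad/s): [2.39, 2.39, 3.14, 3.14, 3.14, 3.14, 3.14].

### API

Orientations are given as a unit quaternion [w, x, y, z].
In Python, from station import ctrl, get_state, vision, ticket, models gives the robot as it stands. Calls block until the motion is done:
- ctrl.movep(position, orientation): joint-space move of the TCP to a pose.
- ctrl.movel(position, frame=None, max_speed=0.15): straight line of the TCP; frame=None keeps the orientation; max_speed is the mean speed in m/s.
- ctrl.set_joints(angles): joint-space move.
- ctrl.ungrasp() and ctrl.close_gripper(force=None): open the fingers fully, or close them until they stop; force is the grip in N (None keeps the last).
- ctrl.pause(seconds).
- ctrl.ik(position, orientation): joint angles nearest the present ones, or None.
- get_state(): the state.
- vision.grab_frame(name): name is "scene" or "side" or "wrist"; returns (picture, depth): 480x640x3 uint8, blue, green, red; 480x640 float32, m along the optical axis (not along the pixel's ray), 0 where there is no reading.
- vision.camera_info(name): a dict with "mtx" (3x3 intrinsics, pixels), "R" (3x3) and "t" (3): a world point X has camera coordinates R X + t; the wrist camera has in their place "hand_eye" (4x4, takes a point from camera to tool coordinates, whose origin is the TCP and whose axes are the flange's). Camera axes: x right, y down, z forward; pixel columns grow to the right and rows downward; lengths in m; the calibration is good to about 2 mm. A picture is of the moment at which its call begins: read the wrist's pose just before it. camera_info takes no time and is no camera call.
A pose or a line that the arm cannot do raises ctrl.Unreachable and nothing moves.
- ticket.close_job(): hands the job in, once; it reports no verdict.
Trained networks look in the newest picture that a camera, given by its name, has taken for a name from the list of things; names that differ only in an ending like _2 or _b are one class to them, and where a whole thing is asked for, a point or a joint stands for the part that bears it (a point fixed in the world has none). Each returns a list of dicts, best first, with "p" (0 to 1); they miss things now and then, are a little off and sometimes report something else, mostly with a low value. They report only what shows in the picture. A call takes as long as a camera call.
- models.recognise(camera, target): "point" ([column, row] in pixels, amid what is visible of it).
- models.masks_of(camera, target): "mask" (480x640 bool, what is visible of it) and "point" ([column, row] in pixels, amid what is visible of it).
The state is a dict: "time": time; "qpos": joint angles; "qd": joint speeds; "tau": joint torques, N m; "tcp_pos": TCP position; "eef_rot": TCP orientation; "contact_force": force on the tool from outside, world axes, zero at the start; "wrist_torque": the same for the moment, N m; "width": finger opening in m.
Only numpy, scipy, OpenCV 4.12 (cv2) and the standard library are available. Lean on these libraries where they do the work, as an engineer would, in place of code of your own. Each camera call takes 0.05 s, during which the arm holds its last target.

## Working session

There is one attempt and no reset: what is moved stays moved. The work goes in short steps, each a Python script; the robot and the scene stay as the last script left them, time stands still between calls to the robot, and variables do not carry over. Pictures are saved under pics/ and viewed, and the job is handed in when it is done.

```bash
ls; mkdir -p pics; python3 - <<'E'
from station import ctrl,get_state,vision,models
import cv2
s=get_state();print(s['time'],s['tcp_pos'],s['eef_rot'],s['width'],ctrl.pinch_z)
for n in ['scene','side']:
    im,d=vision.grab_frame(n);cv2.imwrite(f'pics/{n}0.png',im)
    import numpy as np; np.save(f'pics/{n}d.npy',d)
    for t in ['lid','steamer','control_box','lid_knob','dial_post','red_mark','steamer_mouth','bowl','chili_jar','cup','dial_axis']:
        try:
            r=models.recognise(n,t)
            print(n,t,[(x['point'],round(x['p'],2)) for x in r[:2]])
        except Exception as e: print(t,e)
    i=vision.camera_info(n);print(-i['R'].T@i['t'],i['mtx'][0])
E
```

```text
pics
0.0 [ 6.24499733e-01 -8.22470409e-05  2.30430705e-01] [-6.22144573e-04  7.07123185e-01  7.07089819e-01 -6.33704733e-04] 0.08534759183145717 -0.0187
scene lid [([279.1, 202.5], 0.96)]
scene steamer [([340.1, 253.9], 0.58), ([435.8, 313.1], 0.25)]
scene control_box [([438.1, 315.0], 0.8), ([299.5, 332.7], 0.49)]
scene lid_knob [([282.9, 201.6], 0.95)]
scene dial_post [([439.2, 297.7], 0.65), ([297.8, 333.0], 0.47)]
scene red_mark [([436.6, 317.1], 0.8), ([219.5, 239.8], 0.43)]
scene steamer_mouth [([340.8, 255.2], 0.98)]
scene bowl []
scene chili_jar [([299.4, 331.7], 0.78)]
scene cup [([260.9, 289.3], 0.71), ([442.5, 298.1], 0.61)]
scene dial_axis [([437.7, 313.9], 0.65)]
[1.12395395 0.76343734 0.98104773] [591.29679355   0.         327.07544376]
side lid [([392.4, 213.3], 0.56)]
side steamer [([344.4, 275.6], 0.71)]
side control_box [([334.1, 399.5], 0.85), ([286.2, 202.3], 0.24)]
side lid_knob [([394.8, 209.6], 0.71)]
side dial_post [([332.0, 372.1], 0.87)]
side red_mark [([336.0, 397.3], 0.68)]
side steamer_mouth []
side bowl [([285.6, 200.1], 0.77)]
side chili_jar [([210.1, 297.9], 0.61)]
side cup [([244.9, 246.8], 0.87)]
side dial_axis [([332.0, 396.5], 0.92), ([348.4, 274.2], 0.74)]
[0.35143414 0.64647152 0.62116381] [484.84956973   0.         326.65467094]
```

View pics/scene0.png

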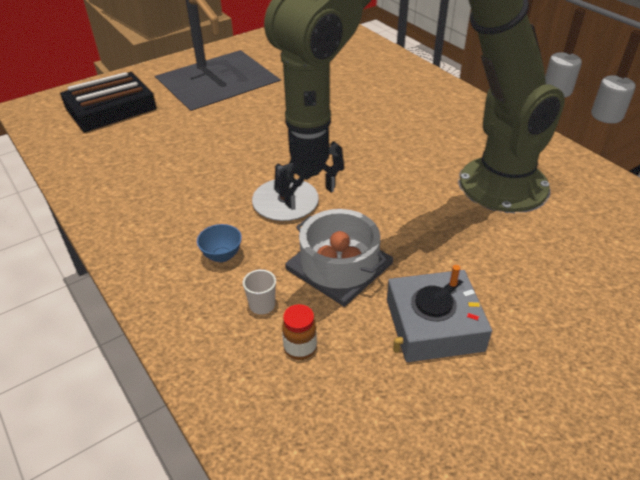

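View pics/side0.png

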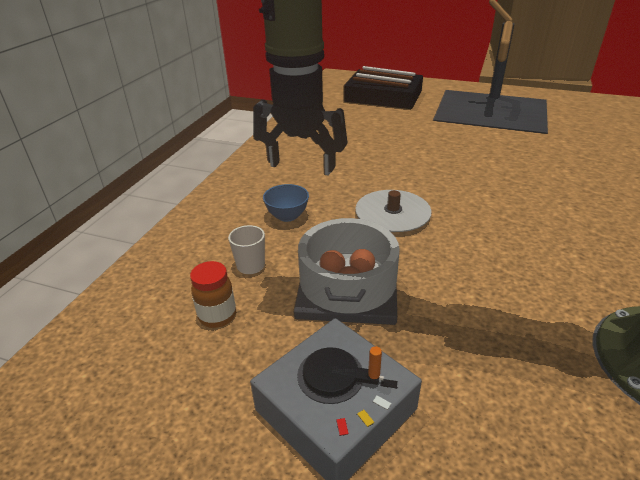

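The gripper hides part of the lid in the scene view, but the side view shows everything: knob at about (394,202), pot (348,270), orange post (375,362), red mark (342,427). Next I measure positions from the depth images.

```bash
cat > h.py <<'E'
import numpy as np,cv2
from scipy.optimize import least_squares
from station import ctrl,get_state,vision,models
def cloud(n,d):
    i=vision.camera_info(n);K=np.array(i['mtx']);v,u=np.mgrid[:480,:640]
    P=np.stack([(u-K[0,2])/K[0,0]*d,(v-K[1,2])/K[1,1]*d,d],-1)
    return (P-np.array(i['t']))@np.array(i['R'])
def circ(xy,r=None):
    c0=np.r_[xy.mean(0),0.08 if r is None else r]
    f=lambda p:np.hypot(*(xy-p[:2]).T)-(p[2] if r is None else r)
    s=least_squares(f,c0,loss='soft_l1',f_scale=0.002);return s.x,np.abs(s.fun).mean()
def ray_z(n,uv,z):
    i=vision.camera_info(n);K=np.array(i['mtx']);R=np.array(i['R']);t=np.array(i['t'])
    c=-R.T@t;r=R.T@np.linalg.inv(K)@np.r_[uv,1.];return c+r*(z-c[2])/r[2]
E
python3 - <<'E'
from h import *
for n in ['scene','side']:
    im=cv2.imread(f'pics/{n}0.png');d=np.load(f'pics/{n}d.npy');W=cloud(n,d);ok=d>0
    hsv=cv2.cvtColor(im,cv2.COLOR_BGR2HSV).astype(int)
    for name,uv in {'scene':dict(pot=(340,255),lid=(280,203),knob=(283,200),box=(437,313),bowl=(220,240),cup=(261,290),jar=(299,332)),'side':dict(pot=(348,270),lid=(394,215),knob=(394,205),box=(334,397),bowl=(286,202),cup=(247,248),jar=(211,295))}[n].items():
        print(n,name,W[uv[1],uv[0]].round(3))
    def near(uv,rr): 
        v,u=np.mgrid[:480,:640]; return ok&(np.hypot(u-uv[0],v-uv[1])<rr)
    z=W[...,2]
    m=near((340,250) if n=='scene' else (348,262),70)&(abs(z-.1)<.004)&(hsv[...,1]<60)
    p=W[m][:,:2];c=np.median(p,0);p=p[np.hypot(*(p-c).T)<.11]
    print('rim',m.sum(),circ(p),circ(p,.082),p.min(0),p.max(0),np.median(W[m][:,2]))
    m=near((285,200) if n=='scene' else (394,211),50)&(abs(z-.016)<.004)&(hsv[...,1]<60)
    p=W[m][:,:2];print('lid',m.sum(),p.min(0),p.max(0),(p.min(0)+p.max(0))/2)
    m=near((285,200) if n=='scene' else (394,203),25)&(z>.03)&(z<.065);p=W[m];
    if len(p):print('knob',len(p),p.min(0),p.max(0),p.mean(0))
    # box
    m=near((437,305) if n=='scene' else (335,390),95)
    for nm,mm in dict(post=(hsv[...,0]<14)&(hsv[...,1]>190)&(z>.085)&(z<.14),red=((hsv[...,0]<5)|(hsv[...,0]>175))&(hsv[...,1]>170)&(abs(z-.0715)<.008),yel=(hsv[...,0]>18)&(hsv[...,0]<30)&(hsv[...,1]>150)&(abs(z-.0715)<.006),white=(hsv[...,2]>170)&(hsv[...,1]<50)&(abs(z-.0715)<.006),top=(abs(z-.07)<.004),disc=(abs(z-.085)<.004)&(hsv[...,2]<50)).items():
        p=W[m&mm]
        if len(p): print(nm,len(p),p.mean(0).round(4),p.min(0).round(3),p.max(0).round(3))
        if nm=='top': print(cv2.minAreaRect((p[:,:2]*1000).astype(np.float32)))
        if nm=='disc': print(cv2.minEnclosingCircle((p[:,:2]*1000).astype(np.float32)))
E
```

```text
scene pot [ 0.539 -0.011  0.029]
scene lid [ 0.547 -0.258  0.021]
scene knob [ 0.532 -0.267  0.019]
scene box [0.515 0.276 0.083]
scene bowl [ 0.735 -0.229  0.017]
scene cup [ 0.738 -0.034  0.017]
scene jar [0.763 0.16  0.088]
rim 1144 (array([ 0.54644334, -0.00408746,  0.08162551]), np.float64(0.004207796205635125)) (array([ 0.54640536, -0.00413661,  0.082     ]), np.float64(0.004212725358674163)) [ 0.4566981  -0.09604436] [0.63587375 0.08473193] 0.09907223943895488
lid 1503 [ 0.43508071 -0.36205282] [ 0.6058917  -0.18666196] [ 0.52048621 -0.27435739]
post 95 [0.4389 0.2403 0.1122] [0.43  0.232 0.085] [0.443 0.246 0.137]
red 33 [0.4546 0.316  0.0704] [0.448 0.307 0.067] [0.463 0.324 0.074]
yel 32 [0.4301 0.2953 0.0709] [0.421 0.288 0.067] [0.438 0.302 0.075]
white 51 [0.4154 0.2658 0.0705] [0.402 0.256 0.067] [0.427 0.273 0.074]
top 4107 [0.4939 0.2555 0.0696] [0.374 0.016 0.066] [0.596 0.363 0.074]
((506.04119873046875, 209.46888732910156), (230.4711456298828, 324.85357666015625), 26.883113861083984)
disc 816 [0.4941 0.2483 0.0844] [0.431 0.211 0.081] [0.532 0.285 0.089]
((481.7437
[... 609 characters left out ...]
96 -0.29114853  0.03084848] [ 0.53437886 -0.26137739  0.06116079] [ 0.51956235 -0.26991272  0.04871751]
post 223 [0.4333 0.2408 0.1174] [0.427 0.229 0.087] [0.441 0.245 0.136]
red 130 [0.4544 0.3156 0.0716] [0.446 0.303 0.069] [0.463 0.327 0.074]
yel 132 [0.43   0.2947 0.0716] [0.419 0.284 0.069] [0.441 0.306 0.074]
white 117 [0.4159 0.2655 0.0717] [0.405 0.259 0.069] [0.427 0.273 0.074]
top 10096 [0.4809 0.266  0.0701] [0.373 0.096 0.066] [0.598 0.361 0.074]
((489.9720764160156, 221.8306121826172), (216.06118774414062, 204.14320373535156), 63.67554473876953)
disc 2133 [0.4895 0.2474 0.0848] [0.427 0.207 0.081] [0.531 0.283 0.088]
((478.9041748046875, 243.95460510253906), 51.854103088378906)
```

```bash
cat >> h.py <<'E'
from scipy.spatial.transform import Rotation as Ro
def down(phi):
    y=np.array([np.cos(phi),np.sin(phi),0]);z=np.array([0,0,-1.]);x=np.cross(y,z)
    q=Ro.from_matrix(np.stack([x,y,z],1)).as_quat();return np.r_[q[3],q[:3]]
def wcloud(s,d):
    i=vision.camera_info('wrist');K=np.array(i['mtx']);v,u=np.mgrid[:480,:640]
    P=np.stack([(u-K[0,2])/K[0,0]*d,(v-K[1,2])/K[1,1]*d,d],-1)
    H=np.array(i['hand_eye']);q=s['eef_rot'];R=Ro.from_quat(np.r_[q[1:],q[0]]).as_matrix()
    return (P@H[:3,:3].T+H[:3,3])@R.T+s['tcp_pos']
E
python3 - <<'E'
from h import *
n='side';im=cv2.imread('pics/side0.png');d=np.load('pics/sided.npy');W=cloud(n,d);z=W[...,2]
v,u=np.mgrid[:480,:640];m=(np.hypot(u-394,v-203)<25)&(z>.03)&(z<.056)&(d>0)
print('knob',circ(W[m][:,:2],.014))
print(down(0))
ctrl.movep([.521,-.277,.25],down(0))
s=get_state();im,d=vision.grab_frame('wrist');cv2.imwrite('pics/w1.png',im)
print(s['time'],s['tcp_pos'],s['contact_force'])
W=wcloud(s,d);z=W[...,2];hsv=cv2.cvtColor(im,cv2.COLOR_BGR2HSV).astype(int)
near=np.hypot(W[...,0]-.521,W[...,1]+.277)
m=(d>0)&(abs(z-.016)<.006)&(near<.12)&(hsv[...,1]<60);p=W[m][:,:2]
print('lid',p.min(0),p.max(0),(p.min(0)+p.max(0))/2,cv2.minEnclosingCircle((p*1000).astype(np.float32)))
m=(d>0)&(abs(z-.058)<.005)&(near<.05);p=W[m]
if len(p):print('knobtop',len(p),p.min(0),p.max(0),p.mean(0),np.median(p,0))
E
```

```text
knob (array([ 0.52108384, -0.2777049 ,  0.014     ]), np.float64(0.0009656842976967848))
[0.         0.70710678 0.70710678 0.        ]
2.3417 [ 0.52205191 -0.27511964  0.24999079] [0.37299137 0.44785038 0.34205215]
lid [ 0.43534351 -0.36223019] [ 0.60589939 -0.19121553] [ 0.52062145 -0.27672286] ((520.58642578125, -276.4026184082031), 85.85724639892578)
knobtop 584 [ 0.50705877 -0.28981953  0.0530056 ] [ 0.53412951 -0.26250712  0.05978188] [ 0.52060992 -0.27558353  0.05691497] [ 0.52106598 -0.27574742  0.0570196 ]
```

View pics/w1.png

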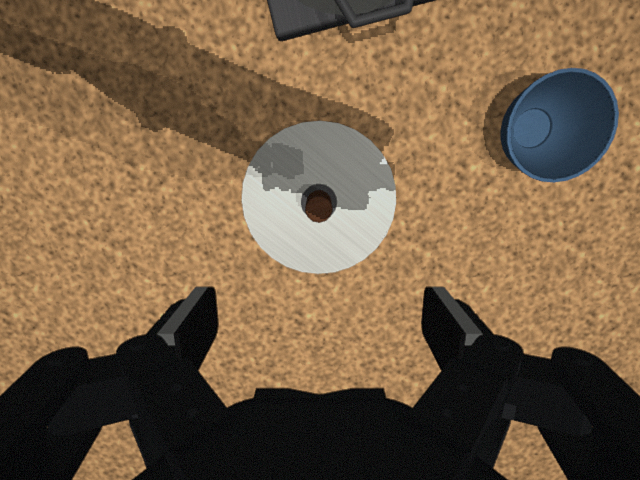

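The wrist view shows the lid clear, with the knob at about (319,203) and the bowl well away. All three measurements put the lid at about (0.521, -0.277), so I'll grasp there.

```bash
python3 - <<'E'
from h import *
f=lambda t:print(t,{k:np.round(get_state()[k],4) for k in ['time','tcp_pos','contact_force','width']})
x,y=.5208,-.2768
ctrl.movel([x,y,.09]);f('a')
ctrl.movel([x,y,.0245],max_speed=.08);ctrl.pause(.2);f('b')
ctrl.close_gripper(60);ctrl.pause(.2);f('c')
ctrl.movel([x,y,.06],max_speed=.08);ctrl.pause(.2);f('d')
ctrl.movel([x,y,.215]);ctrl.pause(.2);f('e')
ctrl.movel([.5455,-.0041,.215],max_speed=.2);ctrl.pause(.5);f('g')
for n in ['side','wrist']:
    im,d=vision.grab_frame(n);cv2.imwrite(f'pics/{n}2.png',im);np.save(f'pics/{n}2.npy',d)
E
```

```text
a {'time': np.float64(3.6083), 'tcp_pos': array([ 0.5214, -0.2769,  0.0908]), 'contact_force': array([-0.0837,  0.2196, -0.7059]), 'width': np.float64(0.0857)}
b {'time': np.float64(4.775), 'tcp_pos': array([ 0.5211, -0.277 ,  0.025 ]), 'contact_force': array([-0.9221,  0.3059,  0.1774]), 'width': np.float64(0.0855)}
c {'time': np.float64(5.55), 'tcp_pos': array([ 0.521 , -0.2768,  0.0248]), 'contact_force': array([-1.3556,  1.1571,  4.9609]), 'width': np.float64(0.0267)}
d {'time': np.float64(6.3417), 'tcp_pos': array([ 0.5204, -0.2766,  0.0594]), 'contact_force': array([-0.3539,  0.1425, -3.0015]), 'width': np.float64(0.0265)}
e {'time': np.float64(7.725), 'tcp_pos': array([ 0.5205, -0.2767,  0.2142]), 'contact_force': array([-0.2784,  0.7215, -1.8587]), 'width': np.float64(0.0263)}
g {'time': np.float64(9.7417), 'tcp_pos': array([ 0.5455, -0.0042,  0.215 ]), 'contact_force': array([ 0.0321,  0.0361, -2.8584]), 'width': np.float64(0.0269)}
```

View pics/side2.png

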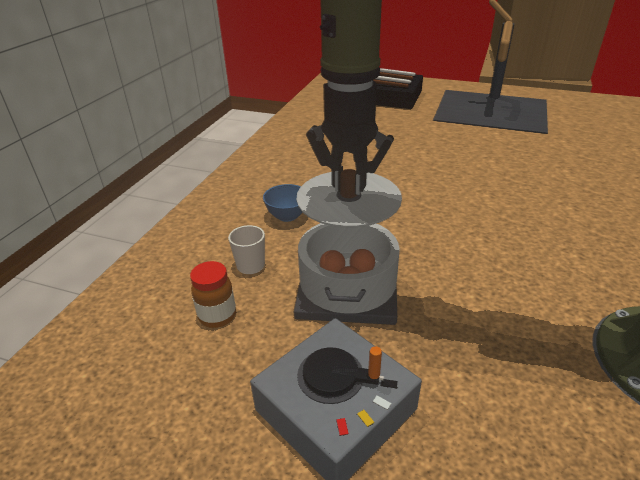

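The lid is held over the pot with the disc at about (349,197). I'll check its tilt and its centre relative to the rim.

```bash
python3 - <<'E'
from h import *
def rimc(p):  # fit outer+inner edges: annulus 74..90
    f=lambda c:[max(0,np.hypot(*(q-c)))for q in p]
    r=lambda c:(lambda d:np.r_[np.clip(d-.09,0,None),np.clip(.074-d,0,None)])(np.hypot(*(p-c).T))
    return least_squares(r,[.5455,-.0041],loss='soft_l1',f_scale=.001,diff_step=1e-4).x
for n,f0 in [('side','pics/side2.npy')]:
    d=np.load(f0);W=cloud(n,d);z=W[...,2];im=cv2.imread('pics/side2.png');hsv=cv2.cvtColor(im,cv2.COLOR_BGR2HSV).astype(int)
    r=np.hypot(W[...,0]-.5455,W[...,1]+.0041)
    m=(d>0)&(r<.1)&(abs(z-.206)<.02)&(hsv[...,1]<50);p=W[m]
    p=p[np.hypot(*(p[:,:2]-[.5455,-.0041]).T)>.03]
    A=np.c_[p[:,:2],np.ones(len(p))];c=np.linalg.lstsq(A,p[:,2],rcond=None)[0]
    print('plane',c,'z',A[:,:].mean(0)@c,len(p),'std',(p[:,2]-A@c).std())
    print('lid',cv2.minEnclosingCircle((p[:,:2]*1000).astype(np.float32)),p.min(0),p.max(0))
for n in ['scene','side']:
    d=np.load(f'pics/{n}d.npy');W=cloud(n,d);z=W[...,2]
    m=(d>0)&(abs(z-.1)<.003)&(np.hypot(W[...,0]-.5455,W[...,1]+.0041)<.1)
    print(n,rimc(W[m][:,:2]))
E
```

```text
plane [-0.00033897 -0.0024609   0.20648422] z 0.20626755516453632 3562 std 0.0008109353421251877
lid ((544.5503540039062, -2.9908244609832764), 87.02751922607422) [ 0.46015414 -0.08789221  0.20112021] [0.63081289 0.08273713 0.20863444]
scene [ 0.5453537  -0.00462468]
side [ 0.54522865 -0.00605045]
```

```bash
python3 - <<'E'
from h import *
f=lambda t:print(t,{k:np.round(get_state()[k],4) for k in ['time','tcp_pos','contact_force','width']})
x,y=.5454,-.0058
ctrl.movel([x,y,.135],max_speed=.1);ctrl.pause(.2);f('a')
ctrl.movel([x,y,.1165],max_speed=.04);ctrl.pause(.2);f('b')
for z in np.arange(.1155,.1105,-.001):
    ctrl.movel([x,y,z],max_speed=.03);ctrl.pause(.15);f('z%.4f'%z)
    if get_state()['contact_force'][2]>0.5: break
im,d=vision.grab_frame('side');cv2.imwrite('pics/side3.png',im)
E
```

```text
a {'time': np.float64(10.9917), 'tcp_pos': array([ 0.5458, -0.0058,  0.1356]), 'contact_force': array([-0.1305, -0.324 , -2.6327]), 'width': np.float64(0.0265)}
b {'time': np.float64(11.8), 'tcp_pos': array([ 0.5456, -0.0057,  0.1167]), 'contact_force': array([-0.0157, -0.1744, -2.6167]), 'width': np.float64(0.0264)}
z0.1155 {'time': np.float64(12.2), 'tcp_pos': array([ 0.5454, -0.0058,  0.1155]), 'contact_force': array([-0.8535,  0.6213, -3.2688]), 'width': np.float64(0.0261)}
z0.1145 {'time': np.float64(12.6), 'tcp_pos': array([ 0.5454, -0.0058,  0.1145]), 'contact_force': array([-0.8912, -0.0932, -2.1877]), 'width': np.float64(0.0266)}
z0.1135 {'time': np.float64(13.0), 'tcp_pos': array([ 0.5454, -0.0058,  0.1135]), 'contact_force': array([ 1.1222,  1.0766, -2.7207]), 'width': np.float64(0.0267)}
z0.1125 {'time': np.float64(13.4), 'tcp_pos': array([ 0.5456, -0.0057,  0.1128]), 'contact_force': array([-1.3815,  0.3934,  1.7618]), 'width': np.float64(0.0268)}
```

View pics/side3.png

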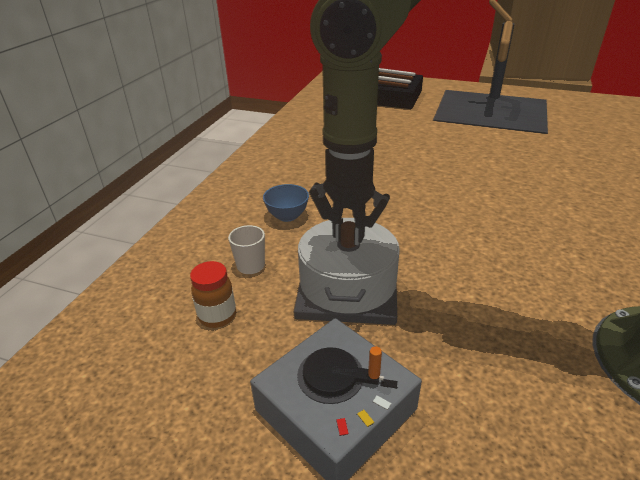

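Contact came at the expected height (TCP 0.1128). The side view shows the lid flush on the pot at about (349,250), so I'll release it and check.

```bash
python3 - <<'E'
from h import *
f=lambda t:print(t,{k:np.round(get_state()[k],4) for k in ['time','tcp_pos','contact_force','width']})
ctrl.ungrasp();ctrl.pause(.3);f('open')
ctrl.movel([.5454,-.0058,.25],max_speed=.12);ctrl.pause(.3);f('up')
s=get_state()
for n in ['side','scene','wrist']:
    im,d=vision.grab_frame(n);cv2.imwrite(f'pics/{n}4.png',im)
    W=wcloud(s,d) if n=='wrist' else cloud(n,d);z=W[...,2];hsv=cv2.cvtColor(im,cv2.COLOR_BGR2HSV).astype(int)
    r=np.hypot(W[...,0]-.5455,W[...,1]+.005)
    m=(d>0)&(r<.1)&(r>.03)&(abs(z-.104)<.012)&(hsv[...,1]<60)
    p=W[m]
    q=p[p[:,2]>.1025]
    A=np.c_[p[:,:2],np.ones(len(p))]
    i=np.hypot(*(p[:,:2]-[.5455,-.005]).T)<.075;A=A[i];c=np.linalg.lstsq(A,p[i,2],rcond=None)[0]
    print(n,'plane',c[:2],'z',A.mean(0)@c,'ctr',(q.min(0)+q.max(0))/2,q.max(0)-q.min(0))
E
```

```text
open {'time': np.float64(14.3583), 'tcp_pos': array([ 0.5454, -0.0058,  0.1125]), 'contact_force': array([0.4287, 0.1809, 0.9301]), 'width': np.float64(0.0858)}
up {'time': np.float64(15.9583), 'tcp_pos': array([ 0.5453, -0.0058,  0.2497]), 'contact_force': array([ 0.108 ,  0.7576, -0.1187]), 'width': np.float64(0.0857)}
side plane [-9.99914616e-05 -9.79994428e-04] z 0.10413392540842231 ctr [ 0.5450815  -0.00586664  0.104914  ] [0.17070022 0.17272794 0.00482779]
scene plane [0.00213025 0.0017532 ] z 0.10319324601706865 ctr [ 0.54716131 -0.00270981  0.10591046] [0.17139686 0.17356728 0.00681801]
wrist plane [-7.68332787e-04  7.50108258e-05] z 0.10304973421765332 ctr [ 0.54485631 -0.00545981  0.10440824] [0.17080884 0.17084315 0.00381644]
```

View pics/side4.png

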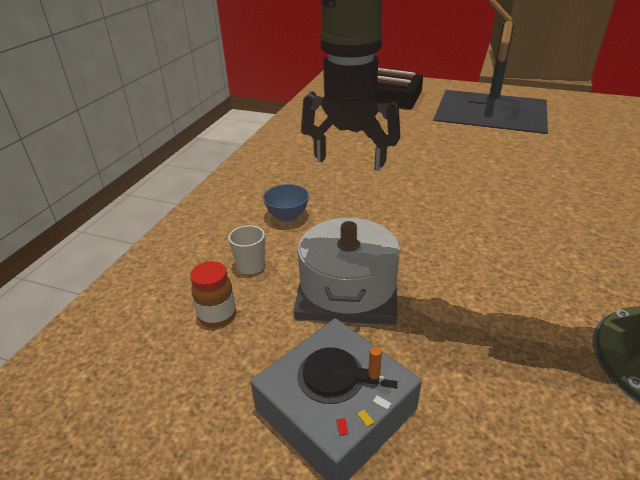

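View pics/wrist4.png

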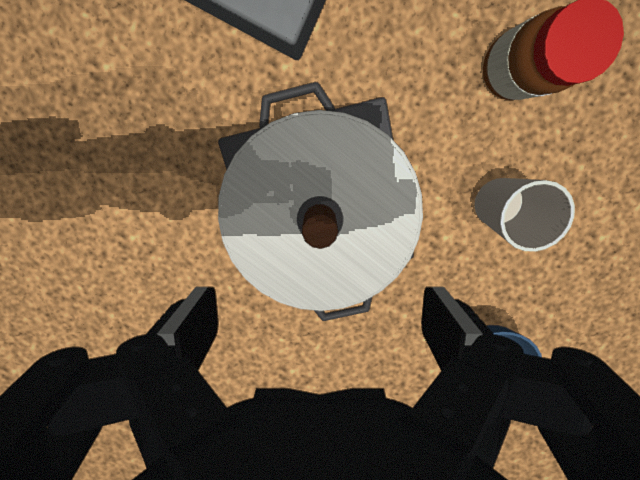

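The lid is seated: level, flange top at 104 mm and centred within about 2 mm. Next I hover over the dial post and check my estimate with the wrist camera.

```bash
cat >> h.py <<'E'
C=np.array([.4941,.2454]);TH0=np.deg2rad(188.1)
def post(q,C=C,r=.06): 
    t=TH0-q; return C+r*np.array([np.cos(t),np.sin(t)]), t-np.pi/2
E
python3 - <<'E'
from h import *
print(get_state()['qpos'].round(2))
sel=None
for k in (0,-np.pi):
    for q in (0,.6,1.2):
        p,ph=post(q);j=ctrl.ik([*p,.1],down(ph+k));print(k,q,p.round(4),None if j is None else np.round(j,2))
p,ph=post(0)
ctrl.movel([.49,.15,.26],max_speed=.2)
ctrl.movep([p[0],p[1],.24],down(ph));ctrl.pause(.3)
s=get_state();print(s['time'],s['tcp_pos'],s['qpos'].round(2))
im,d=vision.grab_frame('wrist');cv2.imwrite('pics/w5.png',im)
W=wcloud(s,d);z=W[...,2];hsv=cv2.cvtColor(im,cv2.COLOR_BGR2HSV).astype(int)
g=(d>0)&(np.hypot(*(W[...,:2]-C).transpose(2,0,1))<.11)
for nm,mm in dict(posttop=(hsv[...,0]<16)&(hsv[...,1]>150)&(abs(z-.134)<.006),red=((hsv[...,0]<5)|(hsv[...,0]>175))&(hsv[...,1]>150)&(abs(z-.0715)<.008),yel=(hsv[...,0]>18)&(hsv[...,0]<30)&(hsv[...,1]>150)&(abs(z-.0715)<.006),white=(hsv[...,2]>150)&(hsv[...,1]<50)&(abs(z-.0715)<.006),disc=(abs(z-.085)<.004)&(hsv[...,2]<60)).items():
    q=W[g&mm]
    if len(q):print(nm,len(q),np.median(q,0).round(4),((q.min(0)+q.max(0))/2).round(4))
E
```

```text
[ 0.15  0.37 -0.27  1.68  0.11  1.1  -0.15]
0 0 [0.4347 0.2369] [-0.11  0.53 -0.65  2.01  0.46  0.75  0.68]
0 0.6 [0.4403 0.272 ] [-0.26  0.53 -0.51  1.95  0.37  0.75  0.13]
0 1.2 [0.4647 0.2977] [-0.35  0.56 -0.4   1.87  0.3   0.78 -0.4 ]
-3.141592653589793 0 [0.4347 0.2369] [-0.55  0.47  0.01  2.01 -0.01  0.66 -1.97]
-3.141592653589793 0.6 [0.4403 0.272 ] [-0.69  0.5   0.14  1.96 -0.1   0.69 -2.52]
-3.141592653589793 1.2 [0.4647 0.2977] [-1.25  0.83  1.15  1.88 -0.88  1.06 -2.35]
18.5917 [0.4348004  0.23683413 0.24000894] [-0.02  0.36 -0.73  1.81  0.27  1.07  0.86]
posttop 340 [0.4333 0.2371 0.133 ] [0.4338 0.2372 0.1316]
red 248 [0.4537 0.3162 0.0707] [0.4541 0.3162 0.0708]
yel 247 [0.4294 0.2952 0.0706] [0.4295 0.295  0.0708]
white 1617 [0.4706 0.1843 0.0693] [0.4678 0.2465 0.0698]
disc 4792 [0.4912 0.2453 0.0841] [0.4787 0.2459 0.0838]
```

View pics/w5.png

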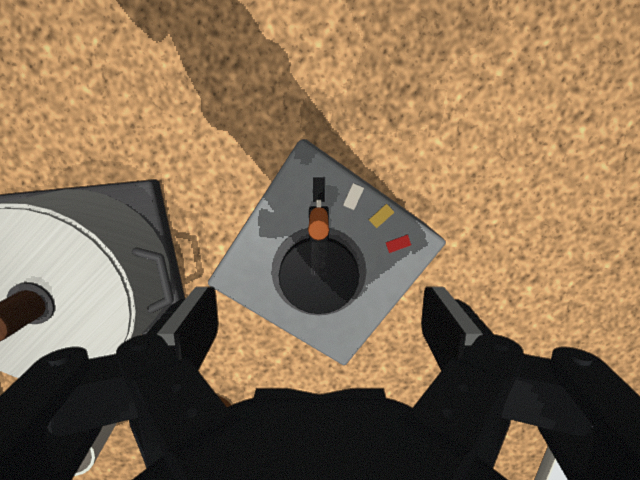

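The wrist view agrees with the estimate to about 1 mm: post top at (319,228), red mark at (398,243). I'll grip the post and turn it along the arc.

```bash
python3 - <<'E'
from h import *
C2=np.array([.4936,.2454])
f=lambda t:print(t,{k:np.round(get_state()[k],4) for k in ['time','tcp_pos','contact_force','width']})
p,ph=post(0,C2);Z=.097
ctrl.movel([*p,.15],max_speed=.12);ctrl.movel([*p,Z],max_speed=.06);ctrl.pause(.2);f('down')
ctrl.close_gripper(40);ctrl.pause(.2);f('grip')
for q in np.arange(.1,1.21,.1):
    p,ph=post(q,C2);ctrl.movel([*p,Z],frame=down(ph),max_speed=.04);f('q%.1f'%q)
    cf=get_state()['contact_force']
    if np.linalg.norm(cf)>35: print('STOP');break
ctrl.pause(.5);f('end')
for n in ['side','scene']:
    im,d=vision.grab_frame(n);cv2.imwrite(f'pics/{n}6.png',im);np.save(f'pics/{n}6.npy',d)
E
```

```text
down {'time': np.float64(20.775), 'tcp_pos': array([0.4344, 0.237 , 0.0973]), 'contact_force': array([-0.17  , -0.0526,  0.5256]), 'width': np.float64(0.0852)}
grip {'time': np.float64(21.6167), 'tcp_pos': array([0.4342, 0.2365, 0.0971]), 'contact_force': array([-1.5164, -2.8759,  4.7275]), 'width': np.float64(0.0152)}
q0.1 {'time': np.float64(21.9167), 'tcp_pos': array([0.4337, 0.2424, 0.0971]), 'contact_force': array([-1.0008, -4.4473,  5.8881]), 'width': np.float64(0.0148)}
q0.2 {'time': np.float64(22.2167), 'tcp_pos': array([0.4337, 0.2486, 0.097 ]), 'contact_force': array([-0.6475, -2.8321,  5.9255]), 'width': np.float64(0.015)}
q0.3 {'time': np.float64(22.5167), 'tcp_pos': array([0.4345, 0.2546, 0.097 ]), 'contact_force': array([-0.1397, -2.9015,  4.3051]), 'width': np.float64(0.0152)}
q0.4 {'time': np.float64(22.8167), 'tcp_pos': array([0.4357, 0.2601, 0.097 ]), 'contact_force': array([ 0.1876, -2.6279,  5.5562]), 'width': np.float64(0.0147)}
q0.5 {'time': np.float64(23.1167), 'tcp_pos': array([0.4374, 0.2656, 0.097 ]), 'contact_force': array([ 0.5687, -4.4151,  6.4142]), 'wid
[... 610 characters left out ...]
 1.1951, -4.2102,  7.3531]), 'width': np.float64(0.0146)}
q1.0 {'time': np.float64(24.6167), 'tcp_pos': array([0.4541, 0.29  , 0.097 ]), 'contact_force': array([-0.3037, -3.6882,  6.6703]), 'width': np.float64(0.0151)}
q1.1 {'time': np.float64(24.9167), 'tcp_pos': array([0.459 , 0.2939, 0.097 ]), 'contact_force': array([ 0.8166, -2.2601,  6.8414]), 'width': np.float64(0.0152)}
q1.2 {'time': np.float64(25.2167), 'tcp_pos': array([0.4638, 0.297 , 0.097 ]), 'contact_force': array([ 0.546 , -4.3538,  7.7522]), 'width': np.float64(0.0151)}
end {'time': np.float64(25.7167), 'tcp_pos': array([0.4638, 0.297 , 0.097 ]), 'contact_force': array([ 1.0544, -4.4246,  7.4311]), 'width': np.float64(0.0148)}
```

View pics/side6.png

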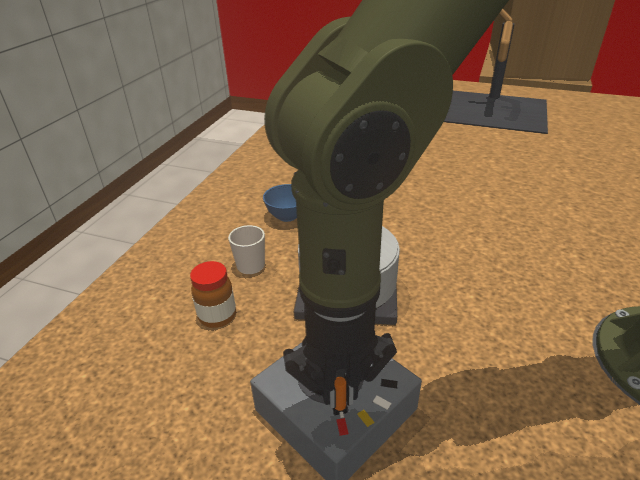

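View pics/scene6.png

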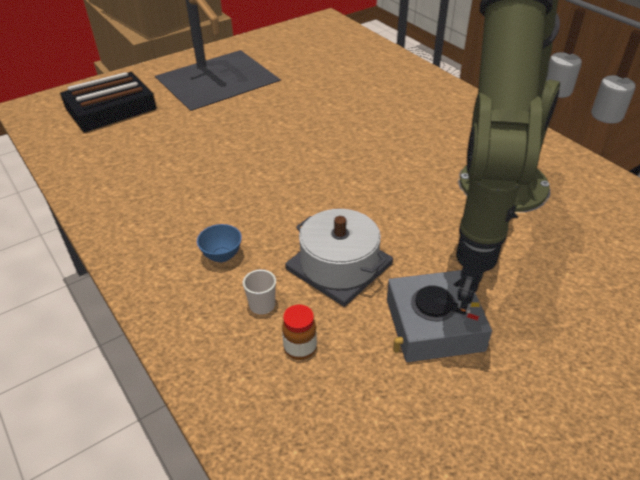

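Both views show the lever pointing at the red mark, with the post at (341,393) and red at (342,427) in the side view. The lid looks seated and the bystanders are unmoved. I'll confirm numerically and look into the force reading, because its tangential part is lower than expected.

```bash
python3 - <<'E'
from h import *
F=[]
for _ in range(10):
    ctrl.pause(.05);s=get_state();F.append(np.r_[s['contact_force'],s['wrist_torque']])
print(np.mean(F,0).round(2),np.std(F,0).round(2),s['time'],s['tcp_pos'])
im,d=vision.grab_frame('wrist');cv2.imwrite('pics/w7.png',im)
im=cv2.imread('pics/side6.png');cv2.imwrite('pics/crop7.png',cv2.resize(im[310:480,230:440],None,fx=3.5,fy=3.5,interpolation=cv2.INTER_CUBIC))
for n in ['side','scene']:
    im=cv2.imread(f'pics/{n}6.png');W=cloud(n,np.load(f'pics/{n}6.npy'));z=W[...,2];hsv=cv2.cvtColor(im,cv2.COLOR_BGR2HSV).astype(int)
    m=(np.hypot(*(W[...,:2]-C).transpose(2,0,1))<.1)&(hsv[...,0]<16)&(hsv[...,1]>170)&(z>.09)&(z<.14);q=W[m]
    if len(q)>5:
        print(n,len(q),q.mean(0)); c,_=circ(q[:,:2],.008);print(c, 'angle',TH0-np.arctan2(c[1]-C[1],c[0]-.4936))
    r=np.hypot(W[...,0]-.5455,W[...,1]+.005);m=(r<.1)&(abs(z-.104)<.006);q=W[m]
    i=np.hypot(*(q[:,:2]-[.5455,-.005]).T);i=(i>.03)&(i<.075);print('lid z',q[i,2].mean(),((q.min(0)+q.max(0))/2)[:2])
E
```

```text
[ 0.42 -3.98  6.78 -0.82 -0.11  0.24] [0.66 0.48 0.53 0.03 0.04 0.02] 26.3167 [0.4637929  0.29699729 0.09699697]
side 308 [0.46156652 0.30061085 0.11886538]
[0.46446987 0.2961843  0.008     ] angle 1.1913827101568408
lid z 0.10408790905829218 [ 0.54399148 -0.01831521]
lid z 0.10315170730247575 [ 0.54651265 -0.00510179]
```

View pics/w7.png

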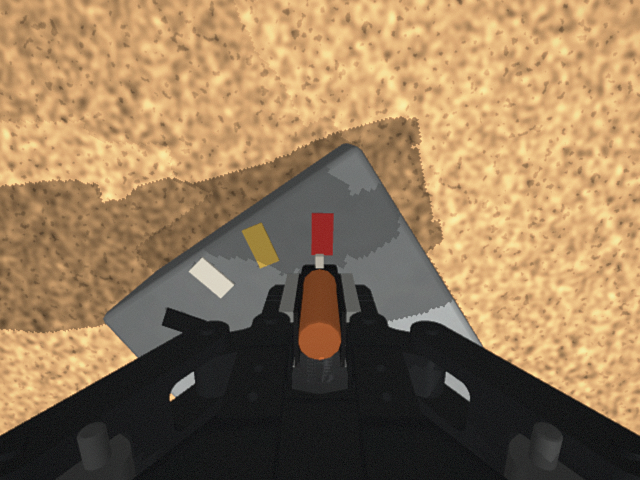

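View pics/crop7.png

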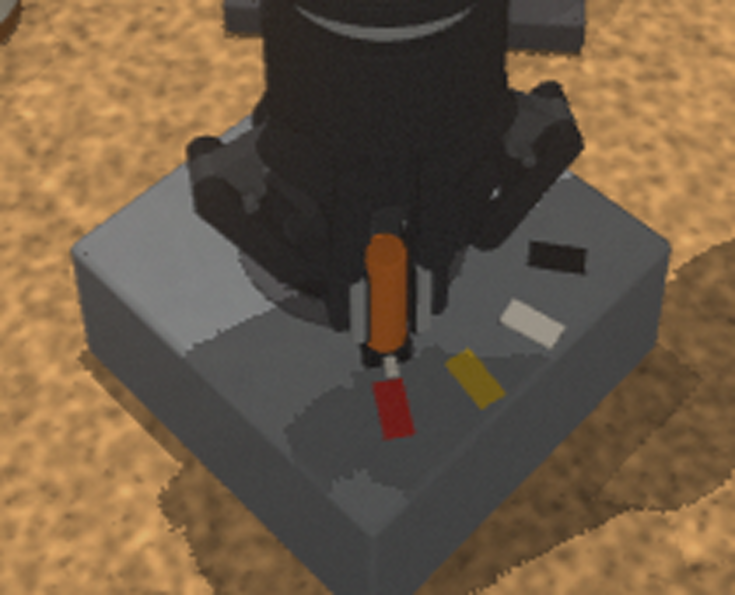

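The pointer lines up with the red mark in both views. The measured angle is 1.19 rad, the net wrist force is about 8 N and steady, and the lid is unchanged, so I'm handing in.

```bash
python3 -c "
from station import ticket,get_state
s=get_state();print(s['time'],s['contact_force'],s['qd'].round(4),s['width'])
print(ticket.close_job())"
```

```text
26.3667 [ 0.08645343 -4.42109054  7.01332229] [ 0.0014  0.0011  0.     -0.0008 -0.0015  0.0012  0.0009] 0.014905161794503671
the job is handed in; nothing more can be done
None
```

The lid is seated on the pot and released, and the gripper is holding the dial at the red mark. I handed the job in at 26.4 s of robot time; it reports no verdict.

**Lid:** I gripped it by the knob and lowered it in 1 mm steps until it touched, then let go. After release it was level and centred within about 2 mm, with the flange's upper face at 103–104 mm (104 expected). It was still at that height when I checked again with the dial held.

**Dial:** I gripped the orange post at 40 N and turned it clockwise along its arc. The side view measured 1.19 rad, and the pointer lines up with the red mark in the wrist and side views. The arm was still.

**Bystanders:** the bowl, jar and cup look unmoved in the final views; I did not measure them.

**Checks that disagreed:**
- **Wrist force:** it was steady at about 8 N, but mostly upward and radial. Along the direction of turn it read less than the expected 6.6 N. I put this down to forces from closing the gripper and sensor offset, but did not test that.
- **Last side-view lid centre:** it was off by about 13 mm because the arm hid part of the lid. The scene camera, with a clear view, put the centre within 2 mm.

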